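# Fish the stop plug out of the leaning boring guide

### The arm

A 6-joint arm with a two-finger parallel gripper is mounted at the origin on the work surface. World frame = base frame: x ahead of the robot, y to its left, z up, the work surface at z = 0. Lengths are in mm, angles in degrees, forces in N, time in s.
With the tool pointing down it reaches from about 350 to 850 mm from the base axis. Payload 8.1 kg.
Tool frame: the origin (TCP) lies at the very end of the fingers, on their centre line; the grasp point (between the pads) lies 19 mm behind it; z points along the fingers, y is the line along which they close (so a half turn about z gives the same grasp; the last joint's range is limited). The gripper opens to 85 mm and grips with 20 to 120 N. Pads are 22 mm wide; open, the fingers measure 114 mm over their backs; the gripper's body (76 mm by 85 mm) begins 54 mm behind the grasp point. The pads swing forward as they close: fully open they stand 13 mm farther back than shut.
Start: joints at [69.477, 7.471, 85.268, -0, 87.261, -4.893], TCP at [161.635, 577.823, 231.292] pointing down, gripper open.
Joint ranges: [-169.43, 169.43], [-51.17, 129.36], [1.28, 143.12], [-76.62, 256.62], [0, 156.53], [-152.29, 152.29]. Speed limits (degrees/s): [136.94, 136.94, 159.86, 180, 180, 180].

### API

Orientations are given as [roll, pitch, yaw] about the fixed x, y, z axes, in that order (R = Rz(yaw) Ry(pitch) Rx(roll)).
In Python, from bench import r, vision gives the robot as it stands.
- The arm moves only by the tool step_arm, never from a script. Its argument "targets" is a list that holds one entry, the list of rows, each a list of 6 numbers: the shift along the world's x, y, z in mm, then the turn, a rotation vector about the world's x, y, z in rad. In form: [[[x, y, z, rx, ry, rz], ...]]. A call has 1 to 12 rows; each row is the pose to reach, as a shift and turn from the pose commanded when the call began; what a row does not reach only later rows make up. A row lasts 1/12 s, in which the tool goes at most 41.7 mm and 7.16 degrees, less where a joint would pass 70% of its speed; a pose out of reach is approached as far as the arm can. A call with a gripper value outside its range is refused whole. "fingers" is the gripper's target within -1 to 1 (shut at 1, half-way at 0, fully open at -1), set as the call begins (left out, the last holds). The fingers move at their own pace and stop on an object; "newtons" is the grip in N (left out, the last holds). Time passes only in rows, so rows that repeat a pose let the fingers close. It gives the time, the measured TCP pose, the force, the opening and the grip force at its end, in the units of the state.
- r.sense(): the state, without advancing time (a new reading comes with each control period).
- vision.snapshot(name): name is "scene" or "top"; returns a dict with "img" (400x640x3 uint8, blue, green, red), "mtx" (3x3 intrinsics, pixels), "eye" and "attitude" of the camera in the world. Camera axes: x right, y up, looking along -z (the intrinsics and any distortion apply to the point x, -y, -z); pixel columns grow to the right and rows downward; lengths in mm; the calibration is good to about 2 mm. A picture is of the moment at which its call begins. There is no depth.
- r.hand_in(): hands the job in; it is judged then, once.
The state is a dict: "time": time; "joint_pos": joint angles; "qd": joint speeds; "joint_efforts": joint torques, N m; "tool_pos": TCP position; "tcp_rot": TCP orientation; "ft_force": force on the tool from outside, world axes, zero at the start; "wrist_torque": the same for the moment, N m; "finger_gap": finger opening in mm; "grip_force": force on a finger pad.
Only numpy, scipy, OpenCV 4.12 (cv2) and the standard library are available. Lean on these libraries where they do the work, as an engineer would, in place of code of your own. Each camera call takes 0.05 s, during which the arm holds its last target. There are 200 camera calls.

### The job

Take the orange-handled pull hook from its stand, catch the wire loop of the red stop plug at the bottom of the leaning boring guide and draw the plug out on the hook, without touching the plug with the gripper. Stand the plug gently, loop upward, on the floor of the blue tray, unhook it, and hang the pull hook back in its stand, seated on its collar. Leave everything else where it is.

Things in the scene. Friction and masses are not known exactly. Their poses are not given: they have to be found in the camera images.
- hook_tool: Pull hook, about 130 g, hanging upright in its stand, its x axis within 0.15 rad of the stand's. Origin: centre of the underside of its round dark collar (44 diameter, 6 thick); z points up the handle. Above: square orange handle, 22 x 22, z = 6 to 66. Below: round tenon, 20 diameter, 10 long, then a steel shaft, 5 diameter, at x = -6, y = 0, down to the hook, whose underside is at z = -120.
- hook_seat (a point): Middle of the floor of the hook's throat (hook tool frame: x = 0, y = 0, z = -115), where a caught wire hangs. The shaft turns here at right angles to +x (a bar 5 thick, centre line z = -117.5) and ends in a lip, 4 diameter, centred at x = 5.5, standing up to z = -104.5. The throat between shaft and lip is 7 wide, from x = -3.5 to 3.5, and opens upward.
- stand: Fixed wooden tool stand, 100 x 100 base, 150 high: a top plate 90 x 90, 15 thick, on two side walls (at y = +-39, open at the front and back), empty space under the plate. Origin: centre of the underside. Standing left or right of the guide.
- stand_hole (a point): Centre of the round vertical hole, 26 diameter, at the upper face of the stand's top plate (150 above the table). The hook's collar rests on the plate around it, so that the hook's origin lies here; the hook goes in and out through the hole from above.
- jig: Fixed boring guide: an octagonal wooden tube, 82 across flats outside, on a plywood base 220 x 150 x 12 with two cheeks. Origin: centre of the base's underside. Its bore leans 30 degrees (0.5236 rad) from vertical, the mouth towards the body's -x (roughly to the right, world -y): up the bore is (-0.5, 0, 0.866) in this frame. A chip window, 16 wide, in the tube's upper (+x) side shows the loop.
- bore_mouth (a point): Centre of the bore's mouth, on the bore's axis, 147 above the table. The bore is octagonal, 54 across flats (one flat is the lowest side), 120 deep, closed at the bottom.
- bore_floor (a point): Centre of the bore's closed bottom, on its axis, 120 down the bore from the mouth.
- plug: Red stop plug, about 110 g: a loose disc 49 diameter, 22 thick, lying on the bore floor against the bore's lower side, 2.5 radial clearance. Origin: centre of its underside; z along the plug towards its loop (up the bore at the start); x points at the start to the bore's upper side, (0.866, 0, 0.5) in the guide's frame. A rigid steel wire loop stands on its top (see bail_top).
- bail_top (a point): Middle of the loop's top bar (wire centre line; at x = 3, y = 0, z = 48 of the plug; 62 below the bore's mouth at the start). The loop is of wire 4 thick in the plane x = 3 of the plug: legs at y = +-13, leaning in above z = 41 to a straight top bar along y from y = -5 to 5. Inside it is 22 wide and 24 high.
- tray: Fixed blue open tray, 130 (x) x 190 (y) x 30 high, walls and floor 5 thick. Origin: centre of its underside. Standing on the other side of the guide from the stand.
- spare_bush: Loose brass bush, a ring 38 outside diameter, 24 high, standing in the +y end of the tray; leave it. Origin: centre of its underside.
- screwdriver: Loose screwdriver lying near the robot; leave it.
- pencil: Loose flat red pencil, 150 long, lying near the robot; leave it.
- offcut: Loose wooden offcut, 50 x 90 x 28, beyond the guide; leave it.
- hammer: Loose hammer, lying beyond the guide; leave it.
- glue: Loose white glue bottle, 60 diameter, 150 high, at the far left; leave it.
- tape: Loose yellow tape measure, 70 x 36 x 62, at the far right; leave it.
Not all that is in view belongs to the job. What is shaped like the hook_tool but yellow is not meant.

How it is judged (in metres and radians):
On the way, in this order (a step that is already met when the one before it is completed fails the run):
1. the pull hook is lifted out of its stand (height (world z) of hook_tool above 0.22 m and contact force between the fingers and hook_tool above 1 N), for 0.1 s.
2. the plug hangs on the hook, clear of the bore (height (world z) of plug above 0.15 m and contact force between hook_tool and plug above 0.2 N and contact force between plug and jig below 0.05 N), for 0.2 s.
At the end, for the whole second after the job is handed in: The plug stands on the tray's floor (origin within the tray, less than 10 mm above the tray's underside), loop up within 0.15 rad, at rest and not touched by the hook; the pull hook hangs in its stand, origin within 10 mm of the stand's hole, upright within 0.12 rad, at rest (x of plug in the frame of tray between -0.065 and 0.065 m and y of plug in the frame of tray between -0.095 and 0.095 m and z of plug in the frame of tray below 0.01 m and angle between plug's own z axis and vertical below 0.15 rad and linear speed of each of plug, hook_tool below 0.02 m/s and distance between hook_tool and stand_hole below 0.01 m and angle between hook_tool's own z axis and vertical below 0.12 rad and contact force between hook_tool and plug below 0.05 N).
It fails at once if the gripper touches the plug (contact force between the fingers and plug above 0.5 N).
It fails at once if the plug is dropped or slammed into the tray (contact force between plug and tray above 30 N or (horizontal distance between plug and tray below 0.13 m and linear speed of plug above 0.6 m/s and contact force between plug and hook_tool below 0.05 N)).
It fails at once if a bystanding thing is moved more than 30 mm (distance of any of screwdriver, offcut, hammer, glue, tape, pencil, spare_bush from where it was at the start of the episode above 0.03 m).
It also fails if it takes over 72 s, if anything falls off the work surface, if the arm or the gripper's body presses on something with over 40 N, if the wrist force passes 120 N, or if a joint passes its speed limit or range.

## Working session

There is one attempt and no reset: what is moved stays moved. The work goes in short steps, Python scripts to look and compute and a tool call to move; the robot and the scene stay as the last step left them, time stands still between calls to the robot, and variables do not carry over. Pictures are saved under pics/ and viewed, at most 12 in all, crops included, and the job is handed in when it is done.

Besides the shell and the picture viewer there is one more tool, called after ">>>" by a JSON object that holds its "method" and its "body", one argument or row to a line. step_arm: Moves the arm, as the interface text tells. Its arguments: {"type":"object","properties":{"targets":{"type":"array"},"fingers":{"type":"number"},"newtons":{"type":"number"}},"required":["targets"]}

```bash
mkdir -p pics
cat > h.py <<'E'
import numpy as np, cv2
from bench import r, vision
def snap(n):
    s=vision.snapshot(n); return s
def proj(s,P):
    R=np.array(s['attitude'],float)
    if R.shape!=(3,3):
        from scipy.spatial.transform import Rotation as Ro
        R=Ro.from_euler('xyz',R,degrees=True).as_matrix()
    c=(np.atleast_2d(P)-np.array(s['eye']))@R
    q=c*[1,-1,-1]; q=q@np.array(s['mtx']).T
    return q[:,:2]/q[:,2:]
def ray(s,uv):
    R=np.array(s['attitude'],float)
    if R.shape!=(3,3):
        from scipy.spatial.transform import Rotation as Ro
        R=Ro.from_euler('xyz',R,degrees=True).as_matrix()
    d=np.linalg.solve(np.array(s['mtx']),[uv[0],uv[1],1.])*[1,-1,-1]
    return np.array(s['eye']),R@d
def onz(s,uv,z):
    e,d=ray(s,uv); return e+d*(z-e[2])/d[2]
def two(s1,u1,s2,u2):
    e1,d1=ray(s1,u1);e2,d2=ray(s2,u2)
    t=np.linalg.lstsq(np.c_[d1,-d2],e2-e1,rcond=None)[0]
    a=e1+d1*t[0];b=e2+d2*t[1]; return (a+b)/2,np.linalg.norm(a-b)
E
python3 - <<'E'
from h import *
for n in('scene','top'):
    s=snap(n); cv2.imwrite(f'pics/{n}0.png',s['img']); print({k:v for k,v in s.items() if k!='img'})
print(r.sense())
E
```

```text
{'mtx': array([[438.43253468,   0.        , 318.92686356],
       [  0.        , 438.43253468, 202.54952984],
       [  0.        ,   0.        ,   1.        ]]), 'eye': array([1381.06823283,  130.78958884,  921.93194654]), 'attitude': array([ 45.40036526,   0.29827973, 101.64129365])}
{'mtx': array([[360.94475422,   0.        , 317.51620816],
       [  0.        , 360.94475422, 200.65770248],
       [  0.        ,   0.        ,   1.        ]]), 'eye': array([ 533.76245385,  -22.510792  , 1054.54685045]), 'attitude': array([  2.96038012,   0.89952234, -89.10007461])}
{'time': 0.1, 'joint_pos': array([ 6.94760094e+01,  7.51184326e+00,  8.53240507e+01, -1.25648911e-03,
        8.72614781e+01, -4.89319175e+00]), 'qd': array([ 0.09586194, -0.02530319, -0.05261916,  0.01599053, -0.03808151,
       -0.01204364]), 'joint_efforts': array([ 1.04835235e-03, -5.70960402e+01, -5.01936114e+01, -2.36993919e-04,
        8.34628270e-03, -3.56117653e-05]), 'tool_pos': array([161.47311182, 577.34156091, 230.32856744]), 'tcp_rot': array([-1.79902876e+02, -7.05531656e-03,  1.64369256e+02]), 'ft_force': array([ 0.02090332, -0.88859189, -0.54454022]), 'wrist_torque': array([-0.01369996,  0.06957844,  0.01582335]), 'grip_force': 0.0, 'finger_gap': 85.57113100098255}
```

View pics/scene0.png

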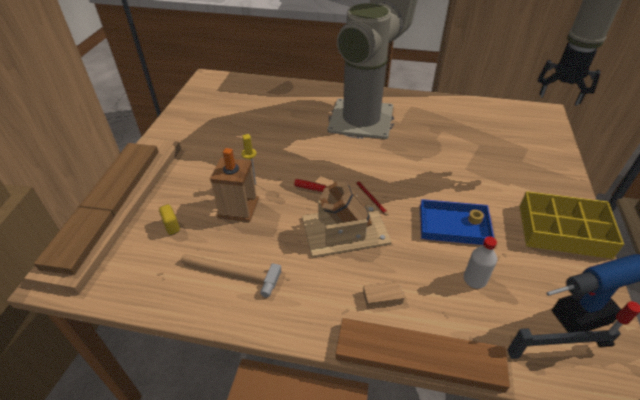

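View pics/top0.png

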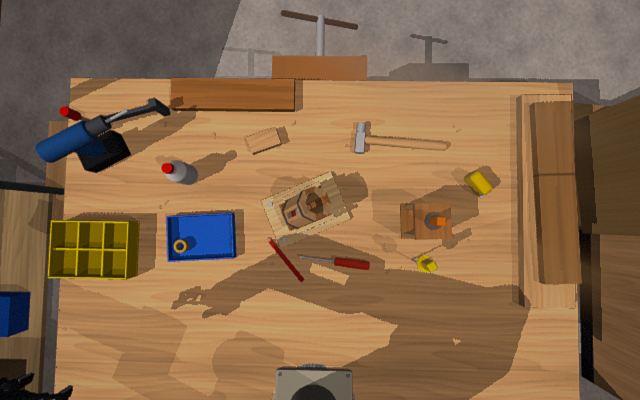

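Orange handle: scene (229,158) / top (437,221). The yellow lookalike: scene (249,147) / top (427,264), not meant. The other red things are the pencil and screwdriver. The stand is on the right and the tray on the left.

Run:
```python
from h import *
S=snap('scene');T=snap('top')
a=cv2.resize(S['img'][130:260,200:400],None,fx=4,fy=4,interpolation=cv2.INTER_CUBIC)
b=cv2.resize(T['img'][160:280,255:455],None,fx=4,fy=4,interpolation=cv2.INTER_CUBIC)
cv2.imwrite('pics/cs.png',a);cv2.imwrite('pics/ct.png',b)
for n,s in(('s',S),('t',T)):
    h=cv2.cvtColor(s['img'],cv2.COLOR_BGR2HSV)
    for nm,lo,hi in(('orange',(5,190,120),(14,255,255)),('blue',(108,150,60),(125,255,255)),('yellow',(24,150,100),(32,255,255)),('red',(0,150,60),(4,255,255))):
        m=cv2.inRange(h,lo,hi); k,l,st,c=cv2.connectedComponentsWithStats(m)
        for i in range(1,k):
            if st[i,4]>25:
                cn=cv2.findContours((l==i).astype(np.uint8),0,2)[0][0]
                print(n,nm,st[i],c[i].round(1),cv2.minAreaRect(cn))
```

```text
s orange [224 149  10  11  44] [228.4 152. ] ((229.8318634033203, 152.97787475585938), (12.699732780456543, 6.208757400512695), 41.18592834472656)
s blue [ 421  201   71   43 2257] [452.5 222.3] ((455.7804870605469, 222.0244140625), (72.24909973144531, 37.94376754760742), 4.969740390777588)
s blue [600 255  40  34 379] [619.6 270.5] ((620.8500366210938, 271.0500183105469), (24.03331184387207, 44.58811950683594), 71.56505584716797)
s yellow [243 142  11  16  49] [249.1 151.8] ((249.08824157714844, 150.14706420898438), (9.45888900756836, 15.279744148254395), 14.03624439239502)
s yellow [577 236  20   5  38] [585.8 238.3] ((586.3777465820312, 238.41705322265625), (19.229822158813477, 2.5771923065185547), 7.594643592834473)
s red [295 179  31  12 169] [308.4 184.8] ((309.4411926269531, 185.2353057861328), (30.55948829650879, 7.033533096313477), 14.03624439239502)
s red [358 182  28  30  92] [371.6 197.5] ((370.7962341308594, 196.686767578125), (38.946311950683594, 2.9486160278320312), 47.48955154418945)
s red [485 238  12  11  94] [490.1 242.6] ((490.5, 243.0), (10.0, 11.0), 90.0)
s red 
[... 677 characters left out ...]
6845703, 57.75441360473633), 0.9710219502449036)
t yellow [417 255  20  17 168] [425.7 264.5] ((425.60003662109375, 263.7000427246094), (17.8885440826416, 16.54690170288086), 63.43495178222656)
t red [ 59 106  22  14 154] [ 68.1 112.8] ((69.10001373291016, 113.30001068115234), (21.913463592529297, 9.391485214233398), 26.56505012512207)
t red [162 163  12  10  99] [167.2 167.7] ((167.5, 167.5), (9.0, 11.0), 90.0)
t red [270 240  34  42 174] [285.9 260.4] ((285.9888916015625, 260.5090637207031), (50.734825134277344, 3.7039003372192383), 50.82634735107422)
t red [334 258  35  11 224] [351.1 263.4] ((351.1615905761719, 263.2077331542969), (34.35761642456055, 7.31804895401001), 7.125016689300537)
```

View pics/cs.png

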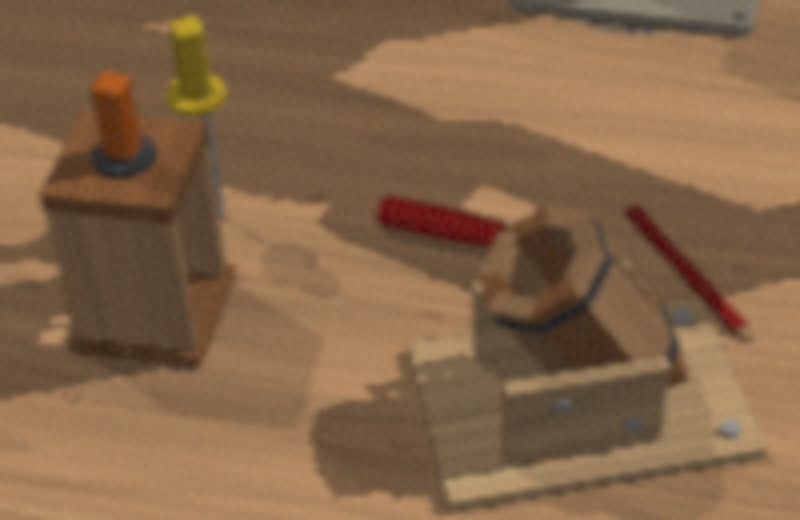

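View pics/ct.png

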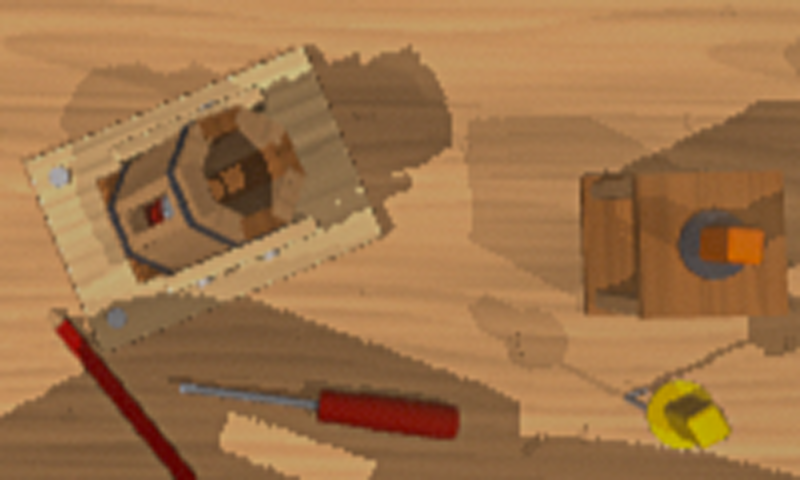

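Run:
```python
from h import *
S=snap('scene');T=snap('top')
f=lambda p,o:((p[0]+.5)/4-.5+o[0],(p[1]+.5)/4-.5+o[1])
t=lambda x,y:f((x,y),(255,160)); s=lambda x,y:f((x,y),(200,130))
print('handle top',onz(T,t(744,246),216),'collar',onz(T,t(714,245),156))
print('handle 2view',two(T,t(744,246),S,s(112,80)))
pc=[onz(T,t(*p),150) for p in((637,173),(785,172),(785,317),(637,317))]
print('plate',np.round(pc,1),np.mean(pc,0))
bt=[onz(T,t(*p),12) for p in((23,160),(303,45),(380,235),(98,350))]
bs=[onz(S,s(*p),12) for p in((447,500),(765,452),(412,345))]
print('base T',np.round(bt,1),np.mean(bt,0),[np.linalg.norm(bt[i]-bt[i-1]) for i in range(4)],'S',np.round(bs,1))
for i,j in((1,0),(2,3)): d=bt[j]-bt[i];print('yaw',np.degrees(np.arctan2(d[1],d[0])))
h=cv2.cvtColor(T['img'],cv2.COLOR_BGR2HSV); m=cv2.inRange(h,(108,150,60),(125,255,255)); m[:,:150]=0;m[:,250:]=0
x,y,w,hh=cv2.boundingRect(m); print('tray',[onz(T,p,30).round(1) for p in((x,y),(x+w-1,y),(x+w-1,y+hh-1),(x,y+hh-1))])
A=cv2.resize(T['img'][165:235,275:350],(400,373),interpolation=cv2.INTER_CUBIC)
B=cv2.resize(S['img'][175:245,300:375],(400,373),interpolation=cv2.INTER_CUBIC)
cv2.imwrite('pics/jig.png',np.clip(np.hstack([A,B]).astype(float)*1.5,0,255).astype(np.uint8))
```

```text
handle top [ 533.86754247 -293.4791756   216.        ] collar [ 534.20124612 -294.41657192  156.        ]
handle 2view (array([ 533.67503827, -292.71150086,  215.50482164]), np.float64(1.8069909543071012))
plate [[ 578.4 -248.4  150. ]
 [ 580.4 -340.3  150. ]
 [ 490.3 -340.   150. ]
 [ 488.8 -248.6  150. ]] [ 534.44489832 -294.33794636  150.        ]
base T [[588.  160.5  12. ]
 [674.6 -41.3  12. ]
 [537.7 -98.6  12. ]
 [451.9 103.1  12. ]] [563.01416067  30.92261892  12.        ] [np.float64(147.68366018121722), np.float64(219.5486648188331), np.float64(148.39038181075614), np.float64(219.2127386961066)] S [[673.8 -40.1  12. ]
 [591.1 161.7  12. ]
 [540.8 -94.9  12. ]]
yaw 113.23165225030596
yaw 113.04759860680429
tray [array([544.8, 423.8,  30. ]), array([547.8, 228.9,  30. ]), array([414.9, 225.2,  30. ]), array([411.6, 418.8,  30. ])]
```

View pics/jig.png

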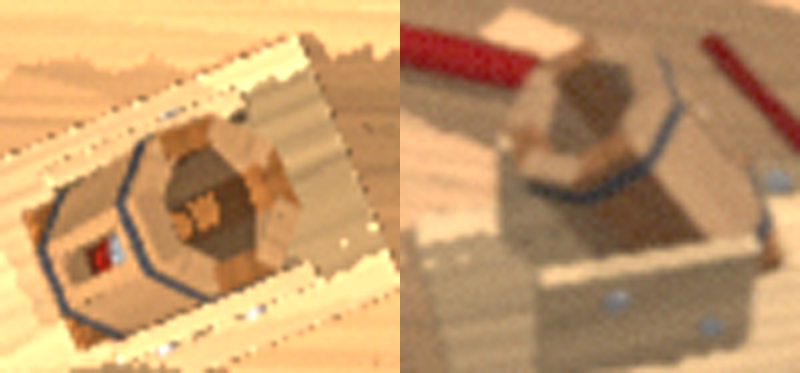

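Both views agree: handle at about (534,-294), plate 90 mm square, jig yaw 113.1°, base 219 x 148. In the crop the mouth hole is centred near (212,205), and the loop is visible in the window at (115,247). I'll move to above the handle now.

>>> {"method": "step_arm", "body": {
  "targets": [
    [[16, -36, 10, 0, 0, -0.1], [32, -73, 20, 0, 0, -0.2], [48, -110, 30, 0, 0, -0.3], [64, -147, 40, 0, 0, -0.4], [80, -184, 50, 0, 0, -0.5], [96, -221, 60, 0, 0, -0.6], [112, -258, 65, 0, 0, -0.7], [128, -295, 65, 0, 0, -0.8], [144, -332, 65, 0, 0, -0.9], [160, -369, 65, 0, 0, -1.0], [176, -406, 65, 0, 0, -1.1], [192, -443, 65, 0, 0, -1.2]]
  ],
  "fingers": -1
}}

```text
time: 1.3
tool_pos: [353.9, 133.0, 296.6]
tcp_rot: [179.9, -0.0, 95.4]
ft_force: [0.8, -0.3, 1.1]
finger_gap: 85.4
grip_force: 0.0
```

Run:
```python
from h import *
S=snap('scene');T=snap('top')
c=np.array([563,30.9]);a=np.radians(113.1);ex=np.array([np.cos(a),np.sin(a)]);ey=np.array([-ex[1],ex[0]])
J=lambda P:np.round([(P[:2]-c)@ex,(P[:2]-c)@ey],1)
g=lambda p:((p[0]+.5)/5.333-.5+275,(p[1]+.5)/5.333-.5+165)
gs=lambda p:((p[0]-400+.5)/5.333-.5+300,(p[1]+.5)/5.333-.5+175)
print('mouth T',J(onz(T,g((212,205)),147)),'S',J(onz(S,gs((594,103)),147)))
# hypothetical mouth jig x: outline projections
for mx in(-45,-40,-35,-30,-25):
    up=np.array([-.5,0,.866]);pu=np.array([.866,0,.5]);m=np.array([mx,0,147.])
    W=lambda p:np.r_[c+p[0]*ex+p[1]*ey,p[2]]
    pts=[W(m+rr*np.cos(t)*pu+rr*np.sin(t)*np.array([0,1,0])) for rr in(27/np.cos(np.pi/8),41/np.cos(np.pi/8)) for t in np.pi/8+np.arange(8)*np.pi/4]
    bt=W(m-62*up+.5*pu)
    q=(proj(T,pts)-[275,165]+.5)*5.333-.5; qs=(proj(S,pts)-[300,175]+.5)*5.333-.5+[400,0]
    print(mx,'T in',q[:8].round().astype(int).tolist(),'out',q[8:].round().astype(int).tolist());print('   S in',qs[:8].round().astype(int).tolist(),'bail',((proj(T,bt)-[275,165]+.5)*5.333-.5).round())
print(r.sense()['tool_pos'],r.sense()['tcp_rot'])
```

```text
mouth T [-32.5   1.5] S [-27.8   1.4]
-45 T in [[197, 232], [238, 253], [276, 238], [290, 197], [272, 153], [233, 132], [194, 146], [179, 187]] out [[177, 253], [239, 284], [297, 261], [317, 199], [290, 134], [231, 102], [173, 122], [150, 185]]
   S in [[603, 67], [567, 61], [528, 84], [507, 121], [517, 153], [552, 160], [592, 137], [613, 98]] bail [[178. 221.]]
-40 T in [[187, 236], [228, 257], [266, 242], [280, 201], [262, 157], [223, 136], [184, 150], [169, 191]] out [[167, 257], [229, 288], [287, 265], [308, 203], [281, 138], [222, 106], [163, 126], [140, 189]]
   S in [[613, 66], [577, 60], [538, 82], [517, 120], [527, 151], [562, 158], [603, 136], [624, 97]] bail [[169. 225.]]
-35 T in [[177, 240], [218, 261], [256, 246], [270, 205], [253, 161], [213, 140], [175, 154], [159, 195]] out [[157, 261], [219, 292], [277, 269], [298, 207], [271, 142], [212, 110], [153, 130], [130, 193]]
   S in [[623, 64], [587, 59], [548, 81], [528, 118], [537, 150], [572, 157], [613, 134], [634, 95]] bail [[160. 229.]]
-30 T in [[167, 244], [208, 265], [246, 250], [261, 208], [243, 165], [204, 144], [165, 158], [149, 200]] out [[147, 265], [209, 296], [267, 273], [288, 211], [262, 146], [202, 114], [143, 134], [120, 197]]
   S in [[633, 63], [597, 57], [558, 79], [538, 117], [547, 148], [583, 155], [623, 133], [644, 94]] bail [[151. 233.]]
-25 T in [[158, 248], [198, 269], [237, 253], [251, 212], [233, 169], [194, 148], [155, 162], [139, 204]] out [[137, 269], [199, 300], [258, 277], [279, 215], [252, 150], [193, 118], [133, 138], [109, 201]]
   S in [[643, 61], [607, 56], [568, 78], [548, 115], [558, 147], [593, 154], [634, 131], [654, 92]] bail [[141. 236.]]
[355.50021578 129.54856887 296.39989588] [1.79938567e+02 1.13551213e-01 9.48787604e+01]
```

>>> {"method": "step_arm", "body": {
  "targets": [
    [[15, -36, 0, 0, 0, -0.02], [30, -72, 0, 0, 0, -0.04], [45, -108, 0, 0, 0, -0.06], [60, -144, 0, 0, 0, -0.08], [75, -180, 0, 0, 0, -0.1], [90, -216, 0, 0, 0, -0.1], [105, -252, 0, 0, 0, -0.1], [120, -288, 0, 0, 0, -0.1], [138, -328, 0, 0, 0, -0.1], [156, -368, 0, 0, 0, -0.1], [172, -408, 0, 0, 0, -0.1], [180, -429, 0, 0, 0, -0.1]]
  ]
}}

```text
time: 2.4
tool_pos: [534.6, -296.6, 295.4]
tcp_rot: [-180.0, 0.0, 89.9]
ft_force: [0.5, -0.5, -0.2]
finger_gap: 85.6
grip_force: 0.0
```

>>> {"method": "step_arm", "body": {
  "targets": [
    [[0, 0, -10, 0, 0, 0], [0, 0, -30, 0, 0, 0], [0, 0, -50, 0, 0, 0], [0, 0, -70, 0, 0, 0], [0, 0, -90, 0, 0, 0], [0, 0, -105, 0, 0, 0], [0, 0, -115, 0, 0, 0], [0, 0, -122, 0, 0, 0], [0, 0, -126, 0, 0, 0], [0, 0, -126, 0, 0, 0], [0, 0, -126, 0, 0, 0]]
  ]
}}

```text
time: 3.32
tool_pos: [534.1, -294.2, 171.1]
tcp_rot: [179.9, 0.0, 89.9]
ft_force: [0.3, -0.6, 1.1]
finger_gap: 85.5
grip_force: 0.0
```

>>> {"method": "step_arm", "body": {
  "targets": [
    [[0, 0, 0, 0, 0, 0], [0, 0, 0, 0, 0, 0], [0, 0, 0, 0, 0, 0], [0, 0, 0, 0, 0, 0], [0, 0, 0, 0, 0, 0], [0, 0, 0, 0, 0, 0], [0, 0, 0, 0, 0, 0], [0, 0, 0, 0, 0, 0], [0, 0, 0, 0, 0, 0], [0, 0, 0, 0, 0, 0]]
  ],
  "fingers": 1,
  "newtons": 80
}}

```text
time: 4.15
tool_pos: [533.8, -294.4, 170.7]
tcp_rot: [180.0, 0.0, 89.9]
ft_force: [-0.6, -0.7, 5.1]
finger_gap: 20.8
grip_force: 78.5
```

Run:
```python
from h import *
s=r.sense();print(s['tool_pos'],s['tcp_rot'],s['grip_force'],s['finger_gap'],s['ft_force'],s['wrist_torque'],s['joint_pos'])
```

```text
[ 533.84483862 -294.36880438  170.74772028] [1.79965844e+02 2.80023886e-02 8.98839498e+01] 78.4744942188263 20.782304047290918 [-0.55779875 -0.6689751   5.1130044 ] [-0.06437609  0.11943326  0.00790864] [-3.36879475e+01  1.08685204e+01  8.78775885e+01 -4.49623295e-03
  8.12099474e+01 -3.35712202e+01]
```

>>> {"method": "step_arm", "body": {
  "targets": [
    [[0, 0, 3, 0, 0, 0], [0, 0, 10, 0, 0, 0], [0, 0, 22, 0, 0, 0], [0, 0, 38, 0, 0, 0], [0, 0, 55, 0, 0, 0], [0, 0, 75, 0, 0, 0], [0, 0, 95, 0, 0, 0], [0, 0, 115, 0, 0, 0], [0, 0, 132, 0, 0, 0], [0, 0, 145, 0, 0, 0], [0, 0, 150, 0, 0, 0], [0, 0, 150, 0, 0, 0]]
  ]
}}

```text
time: 5.15
tool_pos: [534.2, -294.5, 322.3]
tcp_rot: [179.9, 0.1, 89.9]
ft_force: [0.0, 0.2, -1.1]
finger_gap: 20.9
grip_force: 77.9
```

Run:
```python
from h import *
s=r.sense();print(s['tool_pos'],s['tcp_rot'],s['grip_force'],s['finger_gap'],s['ft_force'])
S=snap('scene');T=snap('top')
o=s['tool_pos']-[0,0,20.7]
for sg in(1,-1):
  for nm,C in(('S',S),('T',T)):
    print(sg,nm,proj(C,[o,o+[0,-6*sg,-20],o+[0,-6*sg,-115],o+[0,5.5*sg,-110]]).round(1).tolist())
def crop(C,z,w=50,h=56):
    u,v=proj(C,o+[0,0,-60])[0].astype(int)
    return cv2.resize(C['img'][v-h:v+h,u-w:u+w],(w*8,h*8),interpolation=cv2.INTER_CUBIC),(u-w,v-h)
a,oa=crop(S,0);b,ob=crop(T,0);print(oa,ob)
cv2.imwrite('pics/lift.png',np.hstack([a,b]))
```

```text
[ 534.19140768 -294.48892045  322.2937431 ] [1.79862492e+02 9.00700477e-02 8.98898672e+01] 77.88397908210754 20.874065372886932 [ 0.0103893   0.15642842 -1.07624891]
1 S [[221.3, 121.9], [220.3, 128.4], [226.1, 157.9], [229.9, 157.0]]
1 T [[454.5, 221.2], [454.0, 221.2], [439.6, 221.0], [435.4, 220.9]]
-1 S [[221.3, 121.9], [224.8, 128.9], [230.4, 158.5], [226.0, 156.5]]
-1 T [[454.5, 221.2], [448.3, 221.1], [434.5, 220.9], [440.0, 221.0]]
(np.int64(175), np.int64(85)) (np.int64(394), np.int64(165))
```

View pics/lift.png

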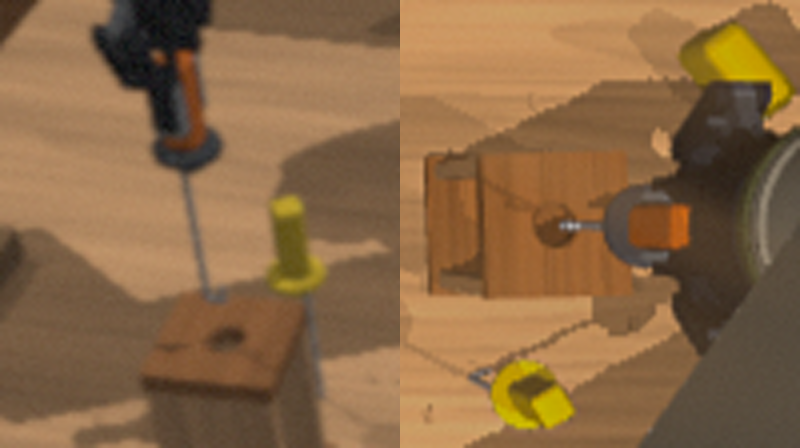

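The hook is up: shaft at scene (221→227,129→158), lip at (230,159). So the hook's x axis points along world +y, and it needs to turn about 23° and tilt 30°. Working out the poses.

```bash
cat > g.py <<'E'
from h import *
from scipy.spatial.transform import Rotation as Ro
c=np.array([563,30.9]);A=113.1;a=np.radians(A);ex=np.array([np.cos(a),np.sin(a),0]);ey=np.array([-ex[1],ex[0],0]);ez=np.array([0,0,1.])
up=-.5*ex+.866*ez; pu=.866*ex+.5*ez
M=np.r_[c,0]-34*ex+1*ey+147*ez
L=115+20.8
def tcp(depth,px,py=0): # seat at depth, offset from axis
    return M-depth*up+px*pu+py*ey+L*up
E
python3 - <<'E'
from g import *
s=r.sense()
R0=Ro.from_euler('xyz',s['tcp_rot'],degrees=True)
Rd=Ro.from_rotvec(-np.radians(30)*ey)*Ro.from_euler('z',A-90,degrees=True)
print('rotvec',Rd.as_rotvec())
p=s['tool_pos']
for d,x in((-60,-13.5),(-30,-13.5),(20,-13.5),(88.5,-13.5),(88.5,.5)): print(d,x,tcp(d,x).round(1),(tcp(d,x)-p).round(1))
print('M',M,'up',up,'pu',pu,'ey',ey)
E
```

```text
rotvec [0.51642211 0.10553667 0.3938682 ]
-60 -13.5 [ 618.4 -101.6  309.8] [ 85.  192.4  -9.6]
-30 -13.5 [612.5 -87.8 283.8] [ 79.1 206.2 -35.6]
20 -13.5 [602.7 -64.8 240.5] [ 69.3 229.2 -78.9]
88.5 -13.5 [589.3 -33.3 181.2] [  55.8  260.7 -138.2]
88.5 0.5 [584.5 -22.1 188.2] [  51.1  271.9 -131.2]
M [575.41964047  -0.76626803 147.        ] up [ 0.19616856 -0.45991075  0.866     ] pu [-0.33976394  0.79656542  0.5       ] ey [-0.9198215  -0.39233712  0.        ]
```

>>> {"method": "step_arm", "body": {
  "targets": [
    [[5, 10, 5, 0, 0, 0], [13, 30, 8, 0.05, 0.01, 0.04], [23, 52, 10, 0.11, 0.022, 0.084], [33, 76, 10, 0.17, 0.035, 0.13], [44, 100, 8, 0.23, 0.047, 0.175], [54, 123, 5, 0.3, 0.061, 0.229], [64, 145, 0, 0.37, 0.076, 0.282], [73, 166, -5, 0.44, 0.09, 0.335], [81, 183, -9, 0.49, 0.1, 0.374], [85, 192, -10, 0.516, 0.1055, 0.394], [85, 192, -10, 0.516, 0.1055, 0.394]]
  ]
}}

```text
time: 6.17
tool_pos: [618.7, -100.1, 307.3]
tcp_rot: [-179.7, -30.3, 113.0]
ft_force: [-0.1, -0.0, -2.2]
finger_gap: 21.3
grip_force: 78.1
```

Run:
```python
from g import *
s=r.sense();print(s['tool_pos'],s['tcp_rot'],s['joint_pos'].round(),s['ft_force'].round(1))
S=snap('scene');T=snap('top')
Rt=Ro.from_euler('xyz',s['tcp_rot'],degrees=True);z=Rt.as_matrix()[:,2];print(z,-up, s['tool_pos']+z*L-M)
def crop(C,w=40,h=50):
    u,v=proj(C,M+20*up)[0].astype(int); 
    return cv2.resize(C['img'][v-h:v+h,u-w:u+w],(w*10,h*10),interpolation=cv2.INTER_CUBIC),(u-w,v-h)
x,oa=crop(S);y,ob=crop(T);print(oa,ob)
# expected tip pts: shaft at seat level, lip top, in crop px
hx=Rt.as_matrix()@np.array([1,0,0]); print('toolx',hx,pu)
seat=s['tool_pos']+z*L
for C,o,dx in((S,oa,0),(T,ob,400)):
    P=[seat-6*pu,seat-6*pu+80*up,seat+5.5*pu+10*up,M]
    print(((proj(C,P)-o+.5)*5-.5+[dx,0]).round().tolist())
cv2.imwrite('pics/app.png',np.hstack([x,y]))
```

```text
[ 618.71809118 -100.11717748  307.33705011] [-179.70950871  -30.25343063  113.0002656 ] [-25.  30.  55.  22. 117. -42.] [-0.1 -0.  -2.2]
[-0.20152696  0.4617861  -0.86379424] [-0.19616856  0.45991075 -0.866     ] [ 15.93108938 -36.64035756  43.03379263]
(np.int64(289), np.int64(139)) (np.int64(278), np.int64(150))
toolx [-0.33751932  0.79513544  0.5038257 ] [-0.33976394  0.79656542  0.5       ]
[[138.0, 233.0], [54.0, 137.0], [148.0, 210.0], [225.0, 279.0]]
[[671.0, 225.0], [758.0, 181.0], [662.0, 227.0], [586.0, 265.0]]
```

View pics/app.png

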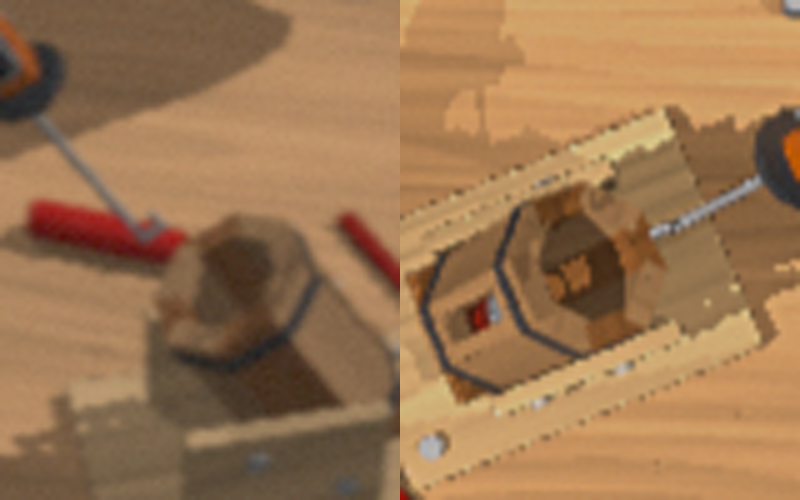

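Run:
```python
from g import *
s=r.sense();z=Ro.from_euler('xyz',s['tcp_rot'],degrees=True).as_matrix()[:,2];print(s['tool_pos'])
S=snap('scene');T=snap('top')
o0=s['tool_pos']+z*20.8
for C,o,dx in((S,(289,139),0),(T,(278,150),400)):
    f=lambda P:((proj(C,P)-o+.5)*5-.5+[dx,0]).round().tolist()
    w=np.cross(z,C['eye']-o0);w/=np.linalg.norm(w)
    print('shaft@-10',f(o0+10*z-6*pu),'shaft -120',f(o0+120*z-6*pu),'liptop',f(o0+104.5*z+5.5*pu),'lip bottom end',f(o0+120*z+7.5*pu),'collar c',f(o0-3*z),'sides',f(o0-3*z+22*w),f(o0-3*z-22*w))
# bright/grey shaft tip pixel trace in the top image
    g=C['img'].astype(int)
    hsv=cv2.cvtColor(C['img'],cv2.COLOR_BGR2HSV)
    p0=proj(C,o0+60*z-6*pu)[0];p1=proj(C,o0+135*z-6*pu)[0]
    for t in np.linspace(0,1,16):
        u=p0+(p1-p0)*t; n=np.array([-(p1-p0)[1],(p1-p0)[0]]);n/=np.linalg.norm(n)
        print(int(60+75*t),[int(hsv[int(round((u+n*k)[1])),int(round((u+n*k)[0])),1]) for k in range(-4,5)])
```

```text
[ 618.54514897 -102.21159371  309.72523423]
shaft@-10 [[20.0, 101.0]] shaft -120 [[138.0, 236.0]] liptop [[142.0, 207.0]] lip bottom end [[161.0, 223.0]] collar c [[16.0, 77.0]] sides [[-20.0, 108.0]] [[52.0, 46.0]]
60 [115, 110, 97, 77, 69, 96, 115, 114, 114]
65 [117, 112, 101, 84, 64, 94, 114, 114, 116]
70 [117, 113, 89, 89, 55, 106, 115, 117, 116]
75 [116, 112, 95, 95, 60, 104, 115, 114, 118]
80 [117, 112, 90, 70, 51, 104, 116, 116, 120]
85 [113, 115, 97, 65, 46, 99, 115, 115, 148]
90 [118, 106, 90, 68, 69, 101, 130, 167, 173]
95 [117, 111, 94, 73, 69, 111, 159, 193, 195]
100 [116, 116, 79, 79, 69, 180, 192, 202, 204]
105 [112, 115, 108, 75, 65, 173, 173, 204, 209]
110 [101, 113, 120, 93, 71, 161, 193, 196, 203]
115 [97, 131, 131, 76, 88, 153, 186, 202, 201]
120 [62, 70, 70, 59, 127, 154, 198, 186, 185]
125 [104, 144, 196, 169, 198, 190, 190, 212, 155]
130 [184, 205, 209, 210, 186, 195, 195, 161, 123]
135 [205, 199, 199, 210, 201, 186, 147, 130, 113]
shaft@-10 [[794.0, 163.0]] shaft -120 [[671.0, 227.0]] liptop [[668.0, 226.0]] lip bottom end [[649.0, 235.0]] collar c [[800.0, 159.0]] sides [[776.0, 112.0]] [[824.0, 205.0]]
60 [140, 140, 83, 3, 10, 132, 132, 137, 139]
65 [136, 136, 133, 45, 3, 78, 145, 141, 135]
70 [134, 139, 95, 2, 14, 14, 124, 138, 131]
75 [135, 138, 133, 47, 5, 79, 144, 138, 135]
80 [136, 141, 93, 5, 5, 15, 139, 141, 140]
85 [132, 142, 118, 45, 5, 80, 138, 134, 122]
90 [120, 132, 84, 84, 2, 26, 126, 121, 118]
95 [122, 122, 115, 45, 9, 79, 121, 120, 124]
100 [120, 122, 81, 81, 2, 21, 125, 121, 116]
105 [119, 120, 116, 43, 7, 86, 126, 126, 120]
110 [119, 127, 127, 81, 3, 21, 123, 119, 119]
115 [117, 120, 115, 6, 20, 96, 122, 121, 119]
120 [119, 119, 127, 73, 2, 50, 126, 121, 119]
125 [119, 124, 124, 43, 7, 90, 90, 124, 120]
130 [121, 118, 124, 89, 5, 22, 116, 124, 120]
135 [116, 118, 119, 59, 3, 75, 94, 143, 116]
```

>>> {"method": "step_arm", "body": {
  "targets": [
    [[-1, 3, -5, 0, 0, 0], [-3, 7, -13, 0, 0, 0], [-5, 12, -23, 0, 0, 0], [-8, 18, -33, 0, 0, 0], [-10, 23, -43, 0, 0, 0], [-12, 28, -53, 0, 0, 0], [-14, 33, -63, 0, 0, 0], [-16, 39, -73, 0, 0, 0], [-18, 43, -82, 0, 0, 0], [-20, 46, -87, 0, 0, 0], [-20, 46, -87, 0, 0, 0], [-20, 46, -87, 0, 0, 0]]
  ]
}}

```text
time: 7.37
tool_pos: [598.4, -56.3, 223.6]
tcp_rot: [-179.9, -30.0, 113.0]
ft_force: [0.6, 0.5, -1.2]
finger_gap: 21.2
grip_force: 78.1
```

```bash
cat > st.py <<'E'
from g import *
s=r.sense();z=Ro.from_euler('xyz',s['tcp_rot'],degrees=True).as_matrix()[:,2]
d=s['tool_pos']+z*L-M
print('t',s['time'],'tcp',s['tool_pos'].round(1),s['tcp_rot'].round(1),'depth',round(-d@up,1),'px',round(d@pu,1),'py',round(d@ey,1),'F',s['ft_force'].round(1),'Fup/pu/ey',[round(float(s['ft_force']@v),1) for v in(up,pu,ey)],'gap',round(s['finger_gap'],1))
E
python3 - <<'E'
import st
from g import *
S=snap('scene');T=snap('top')
w=40;h=50;ims=[]
for C in(S,T):
    u,v=proj(C,M+10*up)[0].astype(int);print(u-w,v-h)
    ims.append(cv2.resize(C['img'][v-h:v+h,u-w:u+w],(w*10,h*10),interpolation=cv2.INTER_CUBIC))
cv2.imwrite('pics/in.png',np.hstack(ims))
E
```

```text
t 7.3667 tcp [598.4 -56.3 223.6] [-179.9  -30.   113. ] depth 39.4 px -13.8 py 0.6 F [ 0.6  0.5 -1.2] Fup/pu/ey [-1.2, -0.4, -0.8] gap 21.2
291 142
276 151
```

View pics/in.png

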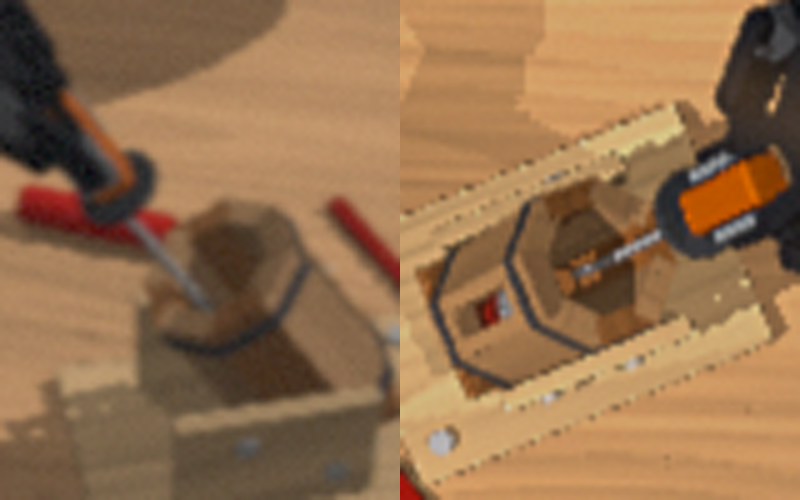

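>>> {"method": "step_arm", "body": {
  "targets": [
    [[-1, 2.3, -4.3, 0, 0, 0], [-2, 4.6, -8.7, 0, 0, 0], [-3, 7, -13, 0, 0, 0], [-4, 9.2, -17.3, 0, 0, 0], [-5, 11.5, -21.6, 0, 0, 0], [-6, 13.8, -26, 0, 0, 0], [-6.9, 16.1, -30.3, 0, 0, 0], [-6.9, 16.1, -30.3, 0, 0, 0]]
  ]
}}

```text
time: 8.13
tool_pos: [591.0, -39.4, 191.7]
tcp_rot: [-179.8, -30.1, 113.0]
ft_force: [0.5, 0.4, -1.6]
finger_gap: 21.1
grip_force: 78.1
```

```bash
python3 st.py
```

```text
t 8.1333 tcp [591.  -39.4 191.7] [-179.8  -30.1  113. ] depth 76.3 px -13.6 py 1.0 F [ 0.5  0.4 -1.6] Fup/pu/ey [-1.5, -0.6, -0.6] gap 21.1
```

>>> {"method": "step_arm", "body": {
  "targets": [
    [[-0.6, 1.4, -2.6, 0, 0, 0], [-1.2, 2.8, -5.2, 0, 0, 0], [-1.8, 4.2, -7.8, 0, 0, 0], [-2.5, 5.8, -10.8, 0, 0, 0], [-2.5, 5.8, -10.8, 0, 0, 0], [-2.5, 5.8, -10.8, 0, 0, 0]]
  ]
}}

```text
time: 8.63
tool_pos: [589.1, -34.1, 182.0]
tcp_rot: [-179.9, -30.0, 113.0]
ft_force: [-0.6, 0.4, -0.8]
finger_gap: 21.2
grip_force: 78.1
```

```bash
python3 st.py
```

```text
t 8.6333 tcp [589.1 -34.1 182. ] [-179.9  -30.   113. ] depth 87.5 px -13.8 py 0.6 F [-0.6  0.4 -0.8] Fup/pu/ey [-1.0, 0.1, 0.4] gap 21.2
```

>>> {"method": "step_arm", "body": {
  "targets": [
    [[-0.9, 2, 1.3, 0, 0, 0], [-1.7, 4, 2.5, 0, 0, 0], [-2.6, 6, 3.8, 0, 0, 0], [-3.4, 8, 5, 0, 0, 0], [-4.1, 9.6, 6, 0, 0, 0], [-4.8, 11.2, 7, 0, 0, 0], [-4.8, 11.2, 7, 0, 0, 0]]
  ]
}}

```text
time: 9.22
tool_pos: [584.4, -22.7, 189.6]
tcp_rot: [-180.0, -30.0, 113.0]
ft_force: [0.2, -0.5, -1.2]
finger_gap: 21.4
grip_force: 78.1
```

```bash
python3 st.py
```

```text
t 9.2167 tcp [584.4 -22.7 189.6] [-180.  -30.  113.] depth 87.1 px 0.6 py 0.3 F [ 0.2 -0.5 -1.2] Fup/pu/ey [-0.7, -1.0, 0.0] gap 21.4
```

>>> {"method": "step_arm", "body": {
  "targets": [
    [[0.6, -1.4, 2.6, 0, 0, 0], [1.2, -2.8, 5.2, 0, 0, 0], [1.8, -4.1, 7.8, 0, 0, 0], [2.4, -5.5, 10.4, 0, 0, 0], [3, -6.9, 13, 0, 0, 0], [3.5, -8.3, 15.6, 0, 0, 0], [4.1, -9.7, 18.2, 0, 0, 0], [4.7, -11, 20.8, 0, 0, 0], [5.3, -12.4, 23.4, 0, 0, 0], [5.9, -13.8, 26, 0, 0, 0], [5.9, -13.8, 26, 0, 0, 0], [5.9, -13.8, 26, 0, 0, 0]]
  ]
}}

```text
time: 10.22
tool_pos: [590.5, -37.0, 215.5]
tcp_rot: [-180.0, -30.0, 113.0]
ft_force: [-0.9, 0.1, -2.5]
finger_gap: 21.0
grip_force: 78.1
```

```bash
python3 st.py
```

```text
t 10.2167 tcp [590.5 -37.  215.5] [-180.  -30.  113.] depth 56.9 px 0.2 py 0.3 F [-0.9  0.1 -2.5] Fup/pu/ey [-2.4, -0.9, 0.8] gap 21.0
```

>>> {"method": "step_arm", "body": {
  "targets": [
    [[1, -2.3, 4.3, 0, 0, 0], [2.2, -5, 9.5, 0, 0, 0], [3.4, -8, 15, 0, 0, 0], [4.7, -11, 20.8, 0, 0, 0], [6, -14, 26.4, 0, 0, 0], [7.3, -17, 32, 0, 0, 0], [8.6, -20, 37.8, 0, 0, 0], [9.9, -23, 43.5, 0, 0, 0], [11.2, -26, 49.2, 0, 0, 0], [12.4, -29, 54.5, 0, 0, 0], [12.8, -30, 56.3, 0, 0, 0], [12.8, -30, 56.3, 0, 0, 0]]
  ]
}}

```text
time: 11.22
tool_pos: [603.5, -67.3, 272.3]
tcp_rot: [-180.0, -29.9, 113.0]
ft_force: [0.9, 1.0, -2.1]
finger_gap: 21.1
grip_force: 78.1
```

```bash
python3 st.py
python3 - <<'E'
from g import *
S=snap('scene');T=snap('top')
w=40;h=50;ims=[]
for C in(S,T):
    u,v=proj(C,M+10*up)[0].astype(int);print(u-w,v-h)
    ims.append(cv2.resize(C['img'][v-h:v+h,u-w:u+w],(w*10,h*10),interpolation=cv2.INTER_CUBIC))
cv2.imwrite('pics/pull.png',np.hstack(ims))
E
```

```text
t 11.2167 tcp [603.5 -67.3 272.3] [-180.   -29.9  113. ] depth -8.8 px -0.0 py 0.2 F [ 0.9  1.  -2.1] Fup/pu/ey [-2.1, -0.6, -1.2] gap 21.1
291 142
276 151
```

View pics/pull.png

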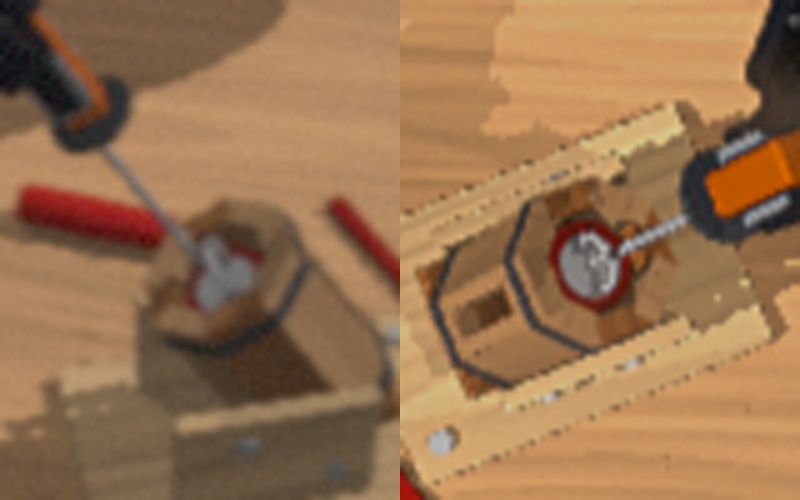

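The plug is on the hook, with its disc near the mouth at scene (225,275) / top (592,262). I'll draw it out slowly.

>>> {"method": "step_arm", "body": {
  "targets": [
    [[0.8, -1.8, 3.5, 0, 0, 0], [1.6, -3.7, 7, 0, 0, 0], [2.4, -5.5, 10.5, 0, 0, 0], [3.2, -7.5, 14, 0, 0, 0], [4, -9.3, 17.5, 0, 0, 0], [4.8, -11.2, 21, 0, 0, 0], [5.6, -13, 24.5, 0, 0, 0], [6.4, -15, 28, 0, 0, 0], [7.2, -17, 31.5, 0, 0, 0], [7.6, -18, 35, 0, 0, 0], [7.8, -18.5, 38.5, 0, 0, 0], [7.8, -18.5, 42, 0, 0, 0]]
  ]
}}

```text
time: 12.32
tool_pos: [611.0, -85.6, 313.8]
tcp_rot: [-179.9, -30.0, 113.0]
ft_force: [-0.1, 0.1, -2.3]
finger_gap: 20.8
grip_force: 78.0
```

>>> {"method": "step_arm", "body": {
  "targets": [
    [[0, 0, 3.5, 0, 0, 0], [0, 0, 7, 0, 0, 0], [0, 0, 10.5, 0, 0, 0], [0, 0, 14, 0, 0, 0], [0, 0, 18, 0, 0, 0], [0, 0, 22, 0, 0, 0], [0, 0, 27, 0, 0, 0], [0, 0, 32, 0, 0, 0], [0, 0, 38, 0, 0, 0], [0, 0, 44, 0, 0, 0], [0, 0, 48, 0, 0, 0], [0, 0, 50, 0, 0, 0]]
  ]
}}

```text
time: 13.32
tool_pos: [611.1, -85.4, 364.6]
tcp_rot: [-180.0, -29.9, 113.0]
ft_force: [0.1, 0.2, -2.9]
finger_gap: 21.5
grip_force: 78.0
```

```bash
python3 st.py
python3 - <<'E'
from g import *
S=snap('scene');T=snap('top')
s=r.sense();z=Ro.from_euler('xyz',s['tcp_rot'],degrees=True).as_matrix()[:,2];seat=s['tool_pos']+z*L;print('seat',seat)
for C in(S,T):
    h=cv2.cvtColor(C['img'],cv2.COLOR_BGR2HSV);m=cv2.inRange(h,(0,150,50),(4,255,255))|cv2.inRange(h,(176,150,50),(180,255,255))
    u,v=proj(C,seat-[0,0,37])[0]; print('pred',u,v)
    k,l,st,c=cv2.connectedComponentsWithStats(m)
    for i in range(1,k):
        if st[i,4]>15 and abs(c[i]-[u,v]).max()<40: print(st[i],c[i].round(1))
E
```

```text
t 13.3167 tcp [611.1 -85.4 364.6] [-180.   -29.9  113. ] depth -98.6 px 29.1 py 0.3 F [ 0.1  0.2 -2.9] Fup/pu/ey [-2.6, -1.4, -0.2] gap 21.5
seat [584.58759857 -23.07820547 246.38874513]
pred 324.50923363817753 177.23360053560788
[295 172  38  19 305] [314.6 183.6]
pred 323.7556947390297 197.63033851926465
[315 187  21  21 130] [324.3 197.2]
```

>>> {"method": "step_arm", "body": {
  "targets": [
    [[-1, 2.7, 1.1, -0.014, -0.006, 0], [-3.2, 8.2, 3.1, -0.043, -0.018, 0], [-6.5, 16.5, 5.9, -0.087, -0.037, 0], [-10.3, 26.5, 8.7, -0.135, -0.058, 0], [-14.9, 38.3, 11.3, -0.188, -0.08, 0], [-19.8, 51.2, 13.6, -0.241, -0.103, 0], [-25.1, 65.2, 15.4, -0.294, -0.125, 0], [-30.8, 80.2, 16.7, -0.347, -0.148, 0], [-36.6, 95.7, 17.6, -0.395, -0.168, 0], [-42.4, 111.6, 18, -0.438, -0.187, 0], [-47.8, 126.6, 18.2, -0.467, -0.199, 0], [-52.6, 140.5, 18.2, -0.4816, -0.2054, 0]]
  ]
}}

```text
time: 14.42
tool_pos: [557.3, 56.9, 382.0]
tcp_rot: [180.0, 0.1, 113.1]
ft_force: [0.4, 0.0, -2.5]
finger_gap: 21.3
grip_force: 78.1
```

>>> {"method": "step_arm", "body": {
  "targets": [
    [[-4.4, 13, 0, 0, 0, 0], [-9.5, 28, 0, 0, 0, 0], [-15.6, 46, 0, 0, 0, 0], [-22.4, 66, 0, 0, 0, 0], [-30, 88, 0, 0, 0, 0], [-37.6, 111, 0, 0, 0, 0], [-45.4, 134, 0, 0, 0, 0], [-53.2, 157, 0, 0, 0, 0], [-60.3, 178, 0, 0, 0, 0], [-66.8, 197, 0, 0, 0, 0], [-71.9, 212, 0, 0, 0, 0], [-75.3, 222, 0, 0, 0, 0]]
  ]
}}

```text
time: 15.42
tool_pos: [482.0, 278.7, 381.3]
tcp_rot: [-179.9, -0.0, 113.1]
ft_force: [-0.3, -0.6, -1.9]
finger_gap: 21.4
grip_force: 78.1
```

```bash
cat > look.py <<'E'
from g import *
s=r.sense();z=Ro.from_euler('xyz',s['tcp_rot'],degrees=True).as_matrix()[:,2];seat=s['tool_pos']+z*L
print('t',s['time'],'tcp',s['tool_pos'].round(1),s['tcp_rot'].round(1),'seat',seat.round(1),'F',s['ft_force'].round(1),'gap',s['finger_gap'].round(1))
S=snap('scene');T=snap('top')
for C in(S,T):
    h=cv2.cvtColor(C['img'],cv2.COLOR_BGR2HSV);m=cv2.inRange(h,(0,150,40),(4,255,255))|cv2.inRange(h,(176,150,40),(180,255,255))
    u,v=proj(C,seat-[0,0,37])[0]; print('pred',u.round(1),v.round(1))
    k,l,st,c=cv2.connectedComponentsWithStats(m)
    for i in range(1,k):
        if st[i,4]>15 and abs(c[i]-[u,v]).max()<45: print(st[i],c[i].round(1))
h=cv2.cvtColor(T['img'],cv2.COLOR_BGR2HSV)[205:265,160:245]
m=cv2.inRange(h,(12,100,60),(30,255,255));k,l,st,c=cv2.connectedComponentsWithStats(m)
for i in range(1,k):
    if st[i,4]>40 and 8<c[i][1]<50 and 5<c[i][0]<75: print('bush?',st[i],onz(T,c[i]+[160,205],29).round())
E
python3 look.py
```

```text
Traceback (most recent call last):
  File "look.py", line 3, in <module>
    print('t',s['time'],'tcp',s['tool_pos'].round(1),s['tcp_rot'].round(1),'seat',seat.round(1),'F',s['ft_force'].round(1),'gap',s['finger_gap'].round(1))
                                                                                                                                 ^^^^^^^^^^^^^^^^^^^^^
AttributeError: 'float' object has no attribute 'round'
```

>>> {"method": "step_arm", "body": {
  "targets": [
    [[-1, 3, -4, 0, 0, 0], [-2, 6, -14, 0, 0, 0], [-2, 7, -28, 0, 0, 0], [-2, 8, -45, 0, 0, 0], [-2, 8, -63, 0, 0, 0], [-2, 8, -81, 0, 0, 0], [-2, 8, -99, 0, 0, 0], [-2, 8, -115, 0, 0, 0], [-2, 8, -129, 0, 0, 0], [-2, 8, -140, 0, 0, 0], [-2, 8, -147, 0, 0, 0], [-2, 8, -150, 0, 0, 0]]
  ]
}}

```text
time: 16.42
tool_pos: [480.6, 284.3, 229.9]
tcp_rot: [-179.9, 0.0, 112.9]
ft_force: [0.2, 0.4, -3.2]
finger_gap: 20.9
grip_force: 78.1
```

```bash
sed -i "s/,s\['finger_gap'\].round(1)/,s['finger_gap']/" look.py; python3 look.py
```

```text
t 16.4167 tcp [480.6 284.3 229.9] [-179.9    0.   112.9] seat [480.3 284.1  94.1] F [ 0.2  0.4 -3.2] gap 20.913333948730894
pred 440.6 208.6
[433 205  17  12  72] [440.6 212. ]
pred 212.1 236.9
[204 229  18  16  81] [213.8 236.5]
bush? [   0    0   85   60 1415] [508. 283.  29.]
bush? [22 31 15  9 91] [470. 361.  29.]
```

>>> {"method": "step_arm", "body": {
  "targets": [
    [[0, 0, -4, 0, 0, 0], [0, 0, -9, 0, 0, 0], [0, 0, -14, 0, 0, 0], [0, 0, -19, 0, 0, 0], [0, 0, -23, 0, 0, 0], [0, 0, -27, 0, 0, 0], [0, 0, -31, 0, 0, 0], [0, 0, -34, 0, 0, 0], [0, 0, -37, 0, 0, 0], [0, 0, -39, 0, 0, 0], [0, 0, -41, 0, 0, 0], [0, 0, -43, 0, 0, 0]]
  ]
}}

```text
time: 17.52
tool_pos: [481.1, 285.2, 188.7]
tcp_rot: [180.0, 0.0, 113.0]
ft_force: [-0.2, -0.2, -1.6]
finger_gap: 21.2
grip_force: 78.1
```

>>> {"method": "step_arm", "body": {
  "targets": [
    [[0, 0, -1.5, 0, 0, 0], [0, 0, -3, 0, 0, 0], [0, 0, -4.5, 0, 0, 0], [0, 0, -6, 0, 0, 0], [0, 0, -7, 0, 0, 0], [0, 0, -7, 0, 0, 0], [0, 0, -7, 0, 0, 0], [0, 0, -7, 0, 0, 0]]
  ]
}}

```text
time: 18.18
tool_pos: [481.0, 285.1, 181.7]
tcp_rot: [-180.0, 0.0, 113.0]
ft_force: [0.2, 1.2, -1.4]
finger_gap: 20.9
grip_force: 78.1
```

```bash
python3 look.py
```

```text
t 18.1833 tcp [481.  285.1 181.7] [-180.    0.  113.] seat [481.1 285.   45.9] F [ 0.2  1.2 -1.4] gap 20.903140604462948
pred 437.7 220.8
[431 218  15   9  70] [437.9 223.1]
pred 216.8 235.9
[208 228  18  16  83] [217.9 235.5]
bush? [   0    0   85   60 1443] [510. 288.  29.]
bush? [31 30 12  8 72] [475. 338.  29.]
```

>>> {"method": "step_arm", "body": {
  "targets": [
    [[0, 0, -1.5, 0, 0, 0], [0, 0, -3, 0, 0, 0], [0, 0, -4.5, 0, 0, 0], [0, 0, -6, 0, 0, 0], [0, 0, -7.5, 0, 0, 0], [0, 0, -9, 0, 0, 0], [0, 0, -9.5, 0, 0, 0], [0, 0, -9.5, 0, 0, 0], [0, 0, -9.5, 0, 0, 0]]
  ]
}}

```text
time: 19.03
tool_pos: [481.0, 285.1, 172.1]
tcp_rot: [-180.0, 0.0, 113.0]
ft_force: [-0.7, 0.2, -1.2]
finger_gap: 20.9
grip_force: 78.1
```

```bash
python3 look.py
```

```text
t 19.0333 tcp [481.  285.1 172.1] [-180.    0.  113.] seat [481.  285.   36.3] F [-0.7  0.2 -1.2] gap 20.94228019411672
pred 437.1 223.1
[432 218  15   9  66] [438.1 223.1]
pred 217.8 235.7
[208 228  17  16  80] [217.8 235.6]
bush? [   0    0   85   60 1437] [511. 288.  29.]
bush? [33 29 11  8 63] [476. 333.  29.]
```

>>> {"method": "step_arm", "body": {
  "targets": [
    [[0.8, -1.8, 0, 0, 0, 0], [1.6, -3.7, 0, 0, 0, 0], [2.4, -5.5, 0, 0, 0, 0], [3.1, -7.4, 0, 0, 0, 0], [3.9, -9.2, 0, 0, 0, 0], [4.7, -11, 0, 0, 0, 0], [5.5, -12.9, 0, 0, 0, 0], [6.3, -14.7, 0, 0, 0, 0], [7, -16.5, 0, 0, 0, 0], [7.8, -18.4, 0, 0, 0, 0], [7.8, -18.4, 0, 0, 0, 0]]
  ]
}}

```text
time: 20.05
tool_pos: [489.0, 266.3, 172.2]
tcp_rot: [-180.0, 0.0, 113.0]
ft_force: [-0.4, 0.3, -1.4]
finger_gap: 21.5
grip_force: 78.1
```

```bash
python3 look.py
python3 - <<'E'
from g import *
S=snap('scene');T=snap('top');P=[481,285,30];w=25;h=25;ims=[]
for C in(S,T):
    u,v=proj(C,P)[0].astype(int);print(u-w,v-h)
    ims.append(cv2.resize(C['img'][v-h:v+h,u-w:u+w],(400,400),interpolation=cv2.INTER_CUBIC))
cv2.imwrite('pics/unhook.png',np.hstack(ims))
E
```

```text
t 20.05 tcp [489.  266.3 172.2] [-180.    0.  113.] seat [489.  266.3  36.4] F [-0.4  0.3 -1.4] gap 21.470296278514198
pred 430.4 224.1
[432 218  15   9  67] [438.3 223.2]
pred 224.3 233.1
[214 228  11   5  22] [219.4 229.8]
[213 234  12  10  35] [220.2 239.8]
bush? [   2    0   83   60 1252] [510. 271.  29.]
bush? [42 26  9  8 53] [485. 310.  29.]
414 190
189 211
```

View pics/unhook.png

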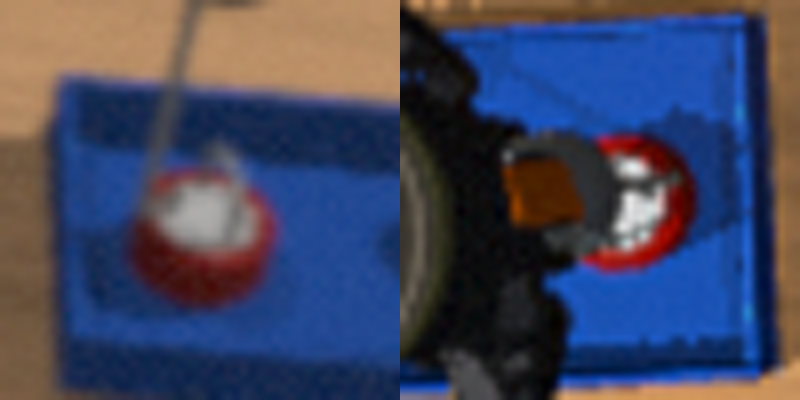

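Unhooked: the plug stands in the tray and the hook's shaft is beside it. I'll lift and carry the hook back.

>>> {"method": "step_arm", "body": {
  "targets": [
    [[0, 0, 3, 0, 0, 0], [0, 0, 10, 0, 0, 0], [0, 0, 22, 0, 0, 0], [0, 0, 38, 0, 0, 0], [0, 0, 56, 0, 0, 0], [0, 0, 76, 0, 0, 0], [0, 0, 96, 0, 0, 0], [0, 0, 116, 0, 0, 0], [0, 0, 136, 0, 0, 0], [0, 0, 154, 0, 0, 0], [0, 0, 168, 0, 0, 0], [0, 0, 175, 0, 0, 0]]
  ]
}}

```text
time: 21.25
tool_pos: [489.5, 267.1, 351.4]
tcp_rot: [179.7, 0.0, 113.0]
ft_force: [-0.9, -0.7, -1.0]
finger_gap: 21.3
grip_force: 78.1
```

>>> {"method": "step_arm", "body": {
  "targets": [
    [[0.6, -8, 0, 0, 0, -0.01], [2, -24, 0, 0, 0, -0.03], [3.6, -46, 0, 0, 0, -0.06], [6, -73, 0, 0, 0, -0.09], [8, -102, 0, 0, 0, -0.12], [10.5, -131, 0, 0, 0, -0.15], [13, -160, 0, 0, 0, -0.18], [15, -190, 0, 0, 0, -0.21], [17.5, -220, 0, 0, 0, -0.24], [20, -250, 0, 0, 0, -0.27], [22.5, -280, 0, 0, 0, -0.3], [25, -310, 0, 0, 0, -0.33]]
  ]
}}

```text
time: 22.25
tool_pos: [513.1, -45.2, 346.3]
tcp_rot: [-179.9, 0.0, 94.0]
ft_force: [0.9, 0.3, -1.6]
finger_gap: 21.2
grip_force: 78.1
```

>>> {"method": "step_arm", "body": {
  "targets": [
    [[2.4, -30, 0, 0, 0, -0.02], [4.8, -60, 0, 0, 0, -0.04], [7.2, -90, 0, 0, 0, -0.06], [9.6, -120, 0, 0, 0, -0.073], [12, -150, 0, 0, 0, -0.073], [14.2, -178, 0, 0, 0, -0.073], [16.2, -203, 0, 0, 0, -0.073], [17.9, -224, 0, 0, 0, -0.073], [19.1, -239, 0, 0, 0, -0.073], [19.8, -248, 0, 0, 0, -0.073], [19.8, -250.7, 0, 0, 0, -0.073], [19.8, -250.7, 0, 0, 0, -0.073]]
  ]
}}

```text
time: 23.25
tool_pos: [533.4, -294.0, 346.8]
tcp_rot: [-180.0, -0.0, 89.9]
ft_force: [0.5, 0.8, -2.3]
finger_gap: 21.0
grip_force: 78.1
```

Run:
```python
from g import *
s=r.sense();print(s['time'],s['tool_pos'],s['tcp_rot'],s['ft_force'])
T=snap('top');S=snap('scene')
s=r.sense();p=s['tool_pos'];print(p)
# shaft line near -60..-118: saturation minimum offset vs prediction
for C in(S,T):
    sat=cv2.cvtColor(C['img'],cv2.COLOR_BGR2HSV)[:,:,1].astype(np.float32)
    for d in(50,65,80,95,110):
        a=proj(C,p-[0,6,20.8+d])[0];b=proj(C,p-[0,6,20.8+d+5])[0];n=np.array([-(b-a)[1],(b-a)[0]]);n/=np.linalg.norm(n)
        k=np.arange(-4,4.1,.5);q=np.float32(a+k[:,None]*n)
        v=cv2.remap(sat,q[:,0].reshape(1,-1),q[:,1].reshape(1,-1),1)[0];w=np.clip(np.median(v)-v-15,0,None)
        print(d,n.round(2),'off px',round(float((w*k).sum()/max(w.sum(),1e-6)),2),v.astype(int).tolist())
```

```text
23.25 [ 533.42690694 -294.0305605   346.7657996 ] [-1.79957753e+02 -1.29903078e-02  8.98684070e+01] [ 0.4502841   0.80303391 -2.25238013]
[ 533.74524173 -293.02074603  347.23161897]
50 [-0.98  0.19] off px -0.31 [114, 113, 112, 108, 101, 92, 81, 76, 77, 83, 96, 105, 109, 113, 114, 114, 113]
65 [-0.98  0.19] off px -0.32 [113, 112, 111, 107, 102, 92, 79, 74, 74, 83, 98, 107, 111, 113, 114, 114, 115]
80 [-0.98  0.19] off px -0.3 [116, 113, 110, 107, 103, 93, 82, 78, 76, 86, 101, 107, 111, 113, 115, 115, 114]
95 [-0.98  0.19] off px -0.23 [113, 112, 111, 109, 108, 97, 86, 81, 77, 86, 95, 103, 110, 111, 112, 113, 114]
110 [-0.98  0.19] off px -0.13 [99, 100, 102, 105, 105, 96, 87, 78, 72, 85, 98, 105, 112, 113, 114, 113, 113]
50 [ 0.02 -1.  ] off px -3.82 [57, 59, 62, 65, 66, 67, 67, 70, 76, 80, 80, 80, 80, 81, 83, 83, 80]
65 [ 0.02 -1.  ] off px -2.69 [79, 66, 61, 61, 64, 65, 63, 65, 72, 77, 78, 79, 78, 76, 79, 84, 94]
80 [ 0.02 -1.  ] off px -0.14 [173, 173, 172, 169, 161, 139, 98, 72, 66, 81, 124, 153, 164, 170, 169, 168, 168]
95 [ 0.02 -1.  ] off px -0.15 [176, 177, 176, 170, 159, 133, 91, 64, 52, 70, 118, 150, 166, 172, 168, 167, 168]
110 [ 0.02 -1.  ] off px -0.14 [176, 177, 177, 172, 162, 133, 91, 63, 48, 69, 118, 149, 167, 173, 172, 169, 167]
```

>>> {"method": "step_arm", "body": {
  "targets": [
    [[0, 0, -3, 0, 0, 0], [0, 0, -9, 0, 0, 0], [0, 0, -18, 0, 0, 0], [0, 0, -30, 0, 0, 0], [0, 0, -44, 0, 0, 0], [0, 0, -58, 0, 0, 0], [0, 0, -72, 0, 0, 0], [0, 0, -86, 0, 0, 0], [0, 0, -100, 0, 0, 0], [0, 0, -113, 0, 0, 0], [0, 0, -123, 0, 0, 0], [0, 0, -130, 0, 0, 0]]
  ]
}}

```text
time: 24.35
tool_pos: [533.1, -293.7, 215.2]
tcp_rot: [-179.9, -0.0, 89.9]
ft_force: [0.3, -0.5, -0.7]
finger_gap: 21.4
grip_force: 78.1
```

>>> {"method": "step_arm", "body": {
  "targets": [
    [[0, 0, -5, 0, 0, 0], [0, 0, -10, 0, 0, 0], [0, 0, -15, 0, 0, 0], [0, 0, -20, 0, 0, 0], [0, 0, -25, 0, 0, 0], [0, 0, -30, 0, 0, 0], [0, 0, -35, 0, 0, 0], [0, 0, -38, 0, 0, 0], [0, 0, -41, 0, 0, 0], [0, 0, -43, 0, 0, 0], [0, 0, -44, 0, 0, 0], [0, 0, -44, 0, 0, 0]]
  ]
}}

```text
time: 25.35
tool_pos: [533.6, -293.9, 173.0]
tcp_rot: [-180.0, 0.0, 89.9]
ft_force: [0.8, 0.2, -1.0]
finger_gap: 21.0
grip_force: 78.1
```

>>> {"method": "step_arm", "body": {
  "targets": [
    [[0, 0, -0.5, 0, 0, 0], [0, 0, -1, 0, 0, 0], [0, 0, -1.5, 0, 0, 0], [0, 0, -2, 0, 0, 0], [0, 0, -2, 0, 0, 0], [0, 0, -2, 0, 0, 0]]
  ]
}}

```text
time: 25.85
tool_pos: [533.6, -294.0, 171.2]
tcp_rot: [-180.0, 0.0, 89.9]
ft_force: [-0.2, -0.1, -1.4]
finger_gap: 21.4
grip_force: 78.1
```

>>> {"method": "step_arm", "body": {
  "targets": [
    [[0, 0, 0, 0, 0, 0], [0, 0, 0, 0, 0, 0], [0, 0, 0, 0, 0, 0], [0, 0, 0, 0, 0, 0], [0, 0, 0, 0, 0, 0], [0, 0, 0, 0, 0, 0], [0, 0, 0, 0, 0, 0], [0, 0, 0, 0, 0, 0], [0, 0, 0, 0, 0, 0], [0, 0, 0, 0, 0, 0]]
  ],
  "fingers": -1
}}

```text
time: 26.68
tool_pos: [533.6, -294.0, 171.2]
tcp_rot: [-180.0, 0.0, 89.9]
ft_force: [-1.1, -0.4, 0.2]
finger_gap: 85.2
grip_force: 0.0
```

>>> {"method": "step_arm", "body": {
  "targets": [
    [[0, 0, 3, 0, 0, 0], [0, 0, 10, 0, 0, 0], [0, 0, 22, 0, 0, 0], [0, 0, 38, 0, 0, 0], [0, 0, 55, 0, 0, 0], [0, 0, 75, 0, 0, 0], [0, 0, 95, 0, 0, 0], [0, 0, 110, 0, 0, 0], [0, 0, 120, 0, 0, 0], [-20, 0, 125, 0, 0, 0], [-50, 20, 125, 0, 0, 0], [-80, 40, 125, 0, 0, 0]]
  ]
}}

```text
time: 27.68
tool_pos: [453.0, -254.1, 296.7]
tcp_rot: [180.0, 0.0, 89.9]
ft_force: [-0.1, 0.3, 0.5]
finger_gap: 85.4
grip_force: 0.0
```

Run:
```python
from g import *
S=snap('scene');T=snap('top');P=[534,-294,170]
print('handle top pred',proj(S,[534,-294,216]),proj(T,[534,-294,216]))
ims=[]
for C,w,h in((S,30,30),(T,30,30)):
    u,v=proj(C,P)[0].astype(int);print(u-w,v-h)
    ims.append(cv2.resize(C['img'][v-h:v+h,u-w:u+w],(400,400),interpolation=cv2.INTER_CUBIC))
top=np.hstack(ims);ims=[]
for C in(S,T):
    u,v=proj(C,[481,285,20])[0].astype(int);ims.append(cv2.resize(C['img'][v-15:v+15,u-30:u+30],(400,200),interpolation=cv2.INTER_CUBIC))
cv2.imwrite('pics/end.png',np.vstack([top,np.hstack(ims)]))
for C in(S,T):
    h=cv2.cvtColor(C['img'],cv2.COLOR_BGR2HSV)
    m=cv2.inRange(h,(5,190,120),(14,255,255));k,l,st,c=cv2.connectedComponentsWithStats(m);i=1+st[1:,4].argmax();print(st[i],c[i])
```

```text
handle top pred [[226.74113883 149.41344851]] [[440.8518235  221.07107967]]
199 133
404 190
[224 149   8   6  36] [227.97222222 151.13888889]
[430 217  16   9  96] [437.02083333 220.625     ]
```

View pics/end.png

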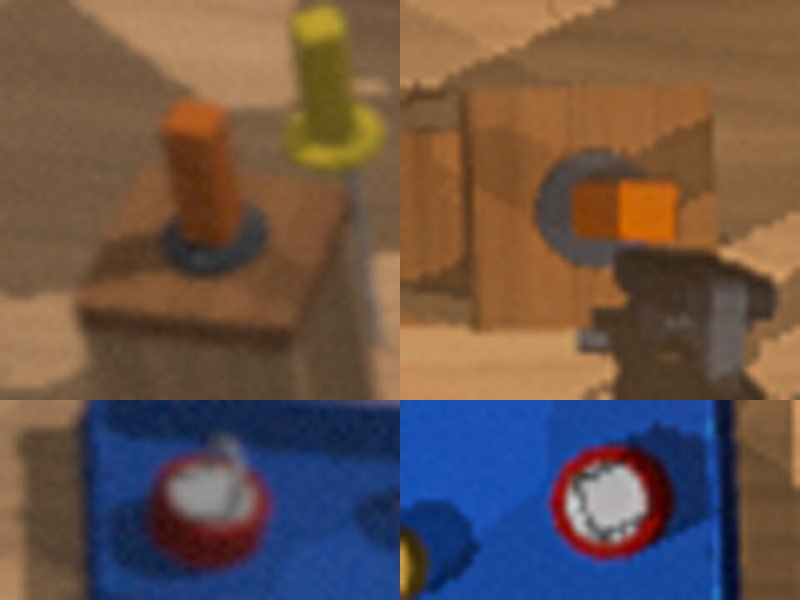

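The hook is seated on its collar and upright. Its orange blob is at the starting pixel in the top view. The plug stands loop up in the tray, clear of the bush, so I'm handing in.

```bash
python3 -c "
from bench import r
print(r.hand_in())"
```

```text
the job is handed in; nothing more can be done
None
```

I drew the plug out on the hook, stood it loop up in the tray and hung the hook back in its stand, then handed in about 28 s into the 72 s limit; the final pictures show both in place, but the hand-in returned no verdict.

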